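# Bring the prep trolley to rest at its mark

## Robot

A 7-joint arm with a two-finger parallel gripper is mounted at the origin on the work surface. World frame = base frame: x ahead of the robot, y to its left, z up, the work surface at z = 0. Lengths are in m, angles in rad, forces in N, time in s.
With the tool pointing down it reaches from about 0.425 to 0.925 m from the base axis. Payload 6.8 kg.
Tool frame: the origin (TCP) lies between the finger pads, 19 mm behind the fingertips; this is the grasp point; z points along the fingers, y is the line along which they close (so a half turn about z gives the same grasp; the last joint's range is limited). The gripper opens to 85 mm and grips with 20 to 120 N. Pads are 22 mm wide; open, the fingers measure 114 mm over their backs; the gripper's body (76 mm by 85 mm) begins 54 mm behind the grasp point. The pads swing forward as they close: fully open they stand 13 mm farther back than shut.
Start: joints at [1.053, 0.477, 0.022, 1.555, -0.011, 1.109, -0.083], TCP at [0.269, -0.619, 0.25] pointing down, gripper open.
Joint ranges: [-2.96, 2.96], [-0.34, 2.1], [-1.41, 1.46], [0.24, 2.44], [-1.37, 4.51], [0.17, 1.92], [-2.96, 2.96]. Speed limits (rad/s): [2.39, 2.39, 3.14, 3.14, 3.14, 3.14, 3.14].

## Interface

Orientations are given as a rotation vector (axis times angle).
In Python, from bench import r gives the robot as it stands. The module is installed in compiled form; this text tells all that it offers.
- The arm moves only by the tool servo_tool, never from a script. Its argument "commands" is a list of rows, each a list of 7 numbers: the turn, a rotation vector about the world's x, y, z in degrees, then the shift along the world's x, y, z in mm, then the closure, from 0 (fully open) to 1 (shut). A call has 1 to 5 rows; each row is the pose to reach, as a shift and turn from the pose commanded when the call began; what a row does not reach only later rows make up. A row lasts 1/12 s, in which the tool goes at most 41.7 mm and 7.16 degrees, less where a joint would pass 70% of its speed; a pose out of reach is approached as far as the arm can. A call with a gripper value outside its range is refused whole. The fingers move at their own pace and stop on an object; "force" is the grip in N (left out, the last holds). Time passes only in rows, so rows that repeat a pose let the fingers close. It gives the time, the measured TCP pose, the force, the opening and the grip force at its end, in the units of the state.
- r.get_obs(): the state, without advancing time (a new reading comes with each control period).
- r.grab_frame(name): name is "scene" or "top" or "wrist"; returns (picture, depth): 384x512x3 uint8, blue, green, red; 384x512 float32, m along the optical axis (not along the pixel's ray), 0 where there is no reading.
- r.camera_info(name): a dict with "vertical_fov" (degrees; the focal length in pixels is half the picture's height over the tangent of half this angle, whatever the lens; pixels are square), "cx", "cy" (the principal point, pixels), "cam_to_world" (4x4, takes a point from camera to world coordinates); the wrist camera has in their place "T_tool_cam" (4x4, takes a point from camera to tool coordinates, whose origin is the TCP and whose axes are the flange's). Camera axes: x right, y up, looking along -z (the intrinsics and any distortion apply to the point x, -y, -z); pixel columns grow to the right and rows downward; lengths in m; the calibration is good to about 2 mm. A picture is of the moment at which its call begins: read the wrist's pose just before it. camera_info takes no time and is no camera call.
- r.hand_in(): hands the job in; it is judged then, once.
The state is a dict: "clock": time; "joints": joint angles; "qvel": joint speeds; "tau": joint torques, N m; "tcp_pos": TCP position; "orientation": TCP orientation; "contact_force": force on the tool from outside, world axes, zero at the start; "moment": the same for the moment, N m; "grip_width": finger opening in m; "gripper_force": force on a finger pad.
Only numpy, scipy, OpenCV 4.12 (cv2) and the standard library are available. Lean on these libraries where they do the work, as an engineer would, in place of code of your own. Each camera call takes 0.05 s, during which the arm holds its last target. There are 200 camera calls.

## Task

Send the free-running trolley with the cut vegetables briskly forwards along its rail (reaching about 0.1 m/s, never over 0.3 m/s), and brake it to rest with its pointer at the mark, so that it stays there by itself with nothing touching it. Work only from inside the well, pushing its front bumper to drive and its rear bumper to brake without striking them hard; never let the trolley run into an end stop, and do not touch the deck or the pans or push away the jar or cup standing around. Finish with the hand out of the well.

Things in the scene. Friction and masses are not known exactly. Their poses are not given: they have to be found in the camera images.
- track: straight level rail fixed on the counter: dark wooden base 340 x 930 mm, two steel bars, a low steel stop across each end. Origin on the counter, mid-length, under the line of the trolley's well. y axis = direction of travel (rear stop to front stop), z up, x away from the robot towards the pans.
- trolley (a joint): trolley position on the rail (m), grows along track +y; 0 = at the rear stop, 0.400 = at the front stop. Well centre at track x = 0, y = value - 0.200. Moving mass with load nominally 3.9 kg (hidden, 3.1 to 4.9). Rolling resistance very low: nominally 0.02 N plus 0.4 N s/m x speed, so it glides on for seconds.
- deck: the trolley's aluminium deck, 270 x 450 mm (long side along the rail), top 61 mm above the counter, with two steel pans of cut vegetables fixed on it 83 to 193 mm to the track's +x side of the well line, tops 121 mm up. Food surface, not to be touched. Origin at counter height under the well centre.
- well (a point): centre of the open well on the trolley, between the two bumpers, 96 mm above the counter. The well is 160 mm long between the bumper faces (along travel), floor is the deck 61 mm above the counter.
- bumper_front (a joint): compression (m) of the sprung bumper at the front (+y) end of the well: block 110 mm wide, 98 mm long, 66 to 126 mm above the counter, flat upright rubber face. 0 = free, grows as the face is pushed to +y, bottoms at 0.050. Spring 25 N/m without preload, damping 1 N s/m, 0.10 kg. Pushing it drives the trolley forwards by 25 N/m x compression. Too big to grip.
- bumper_rear (a joint): the same bumper at the rear (-y) end of the well, its face looking to +y. 0 = free, grows as its face is pushed in -y, bottoms at 0.050. Pushing it brakes the trolley or drives it backwards with compression x 25 N/m.
- bumper_front_face (a point): centre of the front bumper's upright face, 96 mm above the counter, 80 mm in front of the well centre when free.
- bumper_rear_face (a point): centre of the rear bumper's upright face, 96 mm above the counter, 80 mm behind the well centre when free.
- pointer (a point): tip of the small steel tongue, 6 mm wide, sticking out of the far (+x) edge of the deck at the trolley's middle: 220 mm on the track's +x side of the well centre, 58 mm above the counter.
- mark (a point): the mark: tip of the thin upright blade (5 mm) on the steel clip (30 x 30 mm, top 65 mm above the counter) at the rail's far (+x) edge. Axes as the track's. The pointer is at the mark when both have the same track y (they pass 7 mm apart in x). The mark is 70 to 140 mm of travel before the front stop and stays put.
- jar: closed glass jar, 66 mm across, 85 mm tall; a bystander, origin under its centre
- cup: white ceramic cup, 72 mm across, 75 mm tall; a bystander, origin under its centre

How it is judged:
By the outcome, as a careful person would: the job done as asked, in the order asked, and still so for the second after the job is handed in, with the robot touching nothing.
It also fails if it takes over 45 s, if anything falls off the work surface, if the arm or the gripper's body presses on something with over 40 N, if the wrist force passes 120 N, or if a joint passes its speed limit or range.

## Working session

There is one attempt and no reset: what is moved stays moved. The work goes in short steps, Python scripts to look and compute and a tool call to move; the robot and the scene stay as the last step left them, time stands still between calls to the robot, and variables do not carry over. Pictures are saved under pics/ and viewed, at most 10 in all, crops included, and the job is handed in when it is done.

Besides the shell and the picture viewer there is one more tool, called after "Call:" as name(argument=value, ...), one argument or row to a line, values as JSON. servo_tool: Moves the arm, as the interface text tells. Its arguments: {"type":"object","properties":{"commands":{"type":"array"},"force":{"type":"number"}},"required":["commands"]}

```bash
mkdir -p pics; cat > h.py <<'E'
import numpy as np, cv2
from bench import r
def K(n):
    i=r.camera_info(n); return 192/np.tan(np.radians(i["vertical_fov"])/2),i["cx"],i["cy"],i
def cam(n):
    f,cx,cy,i=K(n); return f,cx,cy,np.array(i["cam_to_world"])
def ray(n,u,v):
    f,cx,cy,T=cam(n); d=T[:3,:3]@np.array([(u-cx)/f,-(v-cy)/f,-1]); return T[:3,3],d
def onz(n,u,v,z):
    o,d=ray(n,u,v); return o+d*(z-o[2])/d[2]
def cloud(n,dep):
    f,cx,cy,T=cam(n); v,u=np.mgrid[:384,:512]
    p=np.stack([(u-cx)/f*dep,-(v-cy)/f*dep,-dep],-1); return p@T[:3,:3].T+T[:3,3]
E
python3 - <<'E'
from h import *
for n in("scene","top"):
    im,d=r.grab_frame(n); cv2.imwrite(f"pics/{n}0.png",im); np.save(f"{n}0.npy",d)
    print(n,{k:(np.round(v,3).tolist() if k=="cam_to_world" else v) for k,v in r.camera_info(n).items()})
print(r.get_obs())
E
```

```text
scene {'vertical_fov': 46.29504079768335, 'cx': 254.3819178153733, 'cy': 192.53081263416829, 'cam_to_world': [[-0.347, -0.504, 0.791, 1.598], [0.938, -0.192, 0.289, 0.402], [0.006, 0.842, 0.54, 0.815], [0.0, 0.0, 0.0, 1.0]]}
top {'vertical_fov': 43.591962155665755, 'cx': 249.8049593128429, 'cy': 191.7965346382895, 'cam_to_world': [[0.019, 0.981, -0.193, 0.253], [-1.0, 0.022, 0.011, -0.0], [0.015, 0.192, 0.981, 1.429], [0.0, 0.0, 0.0, 1.0]]}
{'clock': 0.1, 'joints': array([ 1.05291715,  0.4777038 ,  0.02234348,  1.55631424, -0.01148389,
        1.1093415 , -0.08310076]), 'qvel': array([ 5.15356753e-05, -2.21333141e-03, -3.35357650e-05, -2.67285235e-03,
       -1.23902091e-03,  4.85253723e-04, -1.27463830e-03]), 'tau': array([ 4.57263552e-03, -5.97769582e+01,  1.61414132e+00, -2.81957406e+01,
        1.28562329e-02,  4.96326669e-03, -2.14706682e-05]), 'tcp_pos': array([ 0.26871486, -0.61866575,  0.24914829]), 'orientation': array([-3.07433393e+00, -6.38905787e-01,  7.26586388e-04]), 'contact_force': array([-1.03481253,  0.21259338, -0.2024567 ]), 'moment': array([ 0.05022985, -0.00665795,  0.01850938]), 'gripper_force': 0.0, 'grip_width': 0.08545016000027711}
```

View pics/top0.png

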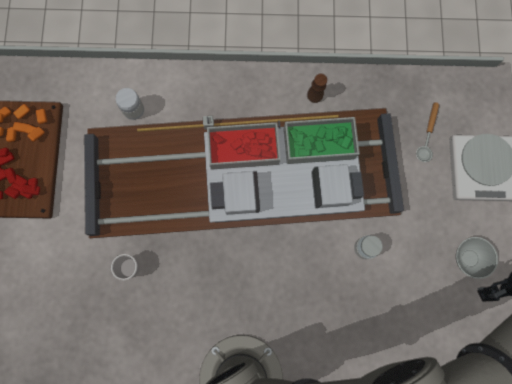

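View pics/scene0.png

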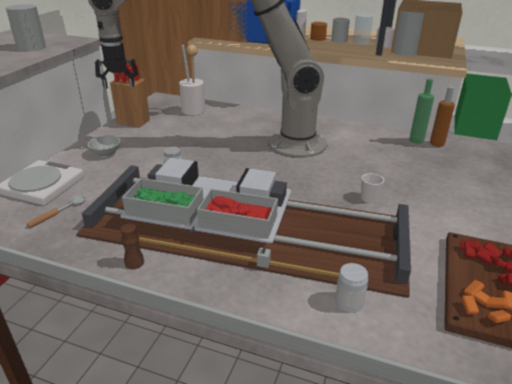

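The top view shows the trolley at its rear (right) end, with its well between the dark faces at about (258,190) and (316,187). The mark clip is at (208,121), and the red and green pans are on the far side. The jar (130,102) and cup (124,267) stand clear. I'll measure these now.

```bash
python3 - <<'E'
from h import *
a=cv2.imread("pics/top0.png"); b=cv2.imread("pics/scene0.png")
c=cv2.resize(a[105:240,80:405],None,fx=2.4,fy=2.4,interpolation=cv2.INTER_CUBIC)
d=cv2.resize(b[155:280,80:410],None,fx=2.36,fy=2.2,interpolation=cv2.INTER_CUBIC)[:,:780]
o=np.zeros((600,800,3),np.uint8); o[:c.shape[0],:c.shape[1]]=c[:,:800]; o[325:325+d.shape[0],:d.shape[1]]=d[:275]
cv2.imwrite("pics/zoom.png",o)
P=cloud("top",np.load("top0.npy"))
for n,(u,v) in dict(front=(240,185),rear=(335,182),deck=(290,205),wellfloor=(288,185),panr=(245,145),base=(150,190),stopF=(91,190),stopR=(391,160),clip=(208,121),barA=(150,160)).items(): print(n,np.round(P[v,u],3))
hsv=cv2.cvtColor(a,cv2.COLOR_BGR2HSV)
# wooden base / stops / bright deck
print("well row profile",hsv[188,205:365,2].tolist())
E
```

```text
front [0.527 0.013 0.128]
rear [ 0.543 -0.252  0.122]
deck [ 0.485 -0.132  0.061]
wellfloor [ 0.544 -0.126  0.061]
panr [0.646 0.002 0.117]
base [0.53  0.284 0.012]
stopF [0.517 0.444 0.06 ]
stopR [ 0.626 -0.43   0.062]
clip [0.732 0.113 0.068]
barA [0.618 0.285 0.03 ]
well row profile [87, 91, 115, 146, 145, 108, 79, 74, 75, 75, 74, 75, 75, 75, 76, 74, 75, 80, 112, 149, 162, 163, 163, 162, 162, 161, 161, 161, 163, 163, 161, 161, 162, 163, 164, 165, 165, 164, 163, 162, 164, 165, 165, 163, 163, 164, 165, 164, 149, 103, 61, 53, 57, 83, 114, 124, 126, 125, 125, 126, 125, 126, 127, 126, 126, 126, 129, 153, 163, 163, 162, 163, 163, 163, 162, 163, 163, 163, 163, 163, 163, 163, 164, 164, 163, 163, 164, 163, 164, 163, 164, 164, 165, 165, 164, 165, 165, 164, 165, 164, 165, 164, 164, 164, 164, 164, 162, 144, 97, 57, 51, 52, 54, 56, 57, 98, 147, 161, 164, 164, 162, 162, 161, 161, 162, 163, 163, 162, 162, 162, 163, 164, 165, 164, 163, 163, 163, 164, 165, 164, 163, 163, 165, 166, 164, 139, 94, 65, 63, 71, 76, 76, 75, 76, 76, 76, 76, 73, 67, 64]
```

View pics/zoom.png

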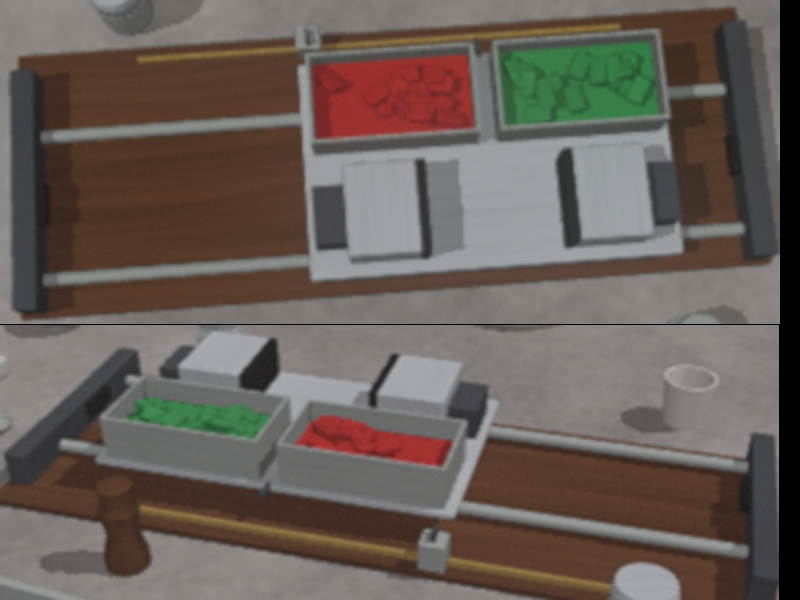

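The zoom shows the bumper faces as dark strips, the pointer tongue between the pans at scene pixel (192,229), and the clip blade at scene pixel (263,250).

```bash
cat >> h.py <<'E'
def rect(pts):
    return cv2.minAreaRect((pts*1000).astype(np.float32))
E
python3 - <<'E'
from h import *
for n in("top","scene"):
    a=cv2.imread(f"pics/{n}0.png"); P=cloud(n,np.load(f"{n}0.npy")); hsv=cv2.cvtColor(a,cv2.COLOR_BGR2HSV).astype(int)
    X,Y,Z=P[...,0],P[...,1],P[...,2]; S,V=hsv[...,1],hsv[...,2]; H=hsv[...,0]
    reg=(X>.35)&(X<.8)&(abs(Y)<.55)
    def rep(name,m,k=60):
        q,l,st,c=cv2.connectedComponentsWithStats(m.astype(np.uint8))
        for i in range(1,q):
            if st[i,4]>=k:
                p=P[l==i]; R=rect(p[:,:2]); print(n,name,st[i,4],"c",np.round(R[0],1),"size",np.round(R[1],1),"ang",round(R[2],2),"z",np.round(np.median(p[:,2]),4),"box",np.round(cv2.boxPoints(R)).tolist())
    rep("bumptop",reg&(Z>.118)&(Z<.135)&(S<40)&(X<.61)&(V>100))
    rep("stop",reg&(Z>.045)&(V<100)&(abs(Y)>.38))
    rep("base",reg&(Z>.004)&(Z<.020)&(S>60)&(H<20),400)
    rep("bars",reg&(Z>.022)&(Z<.045)&(S<60)&(V>90))
    rep("deck",reg&(Z>.056)&(Z<.066)&(S<40)&(V>90))
    rep("pans",reg&(Z>.07)&(S>100)&((H<10)|(H>50)),100)
E
```

```text
top bumptop 1171 c [ 536.5 -246. ] size [110.8  96.9] ang 6.0 z 0.1267 box [[476.0, -204.0], [486.0, -300.0], [597.0, -288.0], [587.0, -192.0]]
top bumptop 1218 c [511.3  16.5] size [110.5  87.1] ang 4.97 z 0.1263 box [[452.0, 55.0], [460.0, -32.0], [570.0, -22.0], [563.0, 65.0]]
top stop 1181 c [ 623.8 -428. ] size [299.8  42.2] ang 5.75 z 0.0601 box [[473.0, -422.0], [477.0, -464.0], [775.0, -434.0], [771.0, -392.0]]
top stop 1181 c [539.9 446.1] size [300.7  40.8] ang 5.4 z 0.0593 box [[388.0, 452.0], [392.0, 412.0], [692.0, 440.0], [688.0, 481.0]]
top base 1295 c [ 747.1 -169.2] size [ 99.8 536.5] ang 0.73 z 0.0128 box [[694.0, 98.0], [701.0, -438.0], [800.0, -437.0], [794.0, 100.0]]
top base 3211 c [687.3 301.2] size [102.  362.4] ang 5.26 z 0.0123 box [[620.0, 477.0], [653.0, 116.0], [755.0, 125.0], [721.0, 486.0]]
top base 1132 c [ 602.6 -386.7] size [163.5  70.4] ang 5.38 z 0.0128 box [[518.0, -359.0], [525.0, -429.0], [687.0, -414.0], [681.0, -344.0]]
top base 5643 c [538.9 276.4] size [164.8 323. ] ang 5.39 z 0.0123 box [[442.0, 429.0], [472.0, 108.0], [636.0, 123.0], [606.
[... 2495 characters left out ...]
]]
scene bars 88 c [747.7 123.2] size [23.9 39.6] ang 45.35 z 0.0334 box [[725.0, 129.0], [753.0, 101.0], [770.0, 118.0], [742.0, 146.0]]
scene deck 463 c [ 510.3 -132.2] size [117. 141.] ang 8.59 z 0.0615 box [[442.0, -71.0], [463.0, -211.0], [579.0, -193.0], [558.0, -54.0]]
scene deck 988 c [ 591.  -110.3] size [273.1 451.8] ang 5.84 z 0.061 box [[432.0, 101.0], [478.0, -349.0], [750.0, -321.0], [704.0, 128.0]]
scene pans 585 c [ 664.4 -221.8] size [ 82.7 175. ] ang 3.5 z 0.1064 box [[618.0, -137.0], [628.0, -312.0], [711.0, -307.0], [700.0, -132.0]]
scene pans 809 c [6.411e+02 6.000e-01] size [ 84.3 180.4] ang 6.02 z 0.105 box [[590.0, 86.0], [609.0, -94.0], [692.0, -85.0], [674.0, 95.0]]
```

Call:
servo_tool(
  commands=[
    [0, 0, 7, 18, 36, 0, 1],
    [0, 0, 14, 36, 72, 0, 1],
    [0, 0, 21, 54, 108, 0, 1],
    [0, 0, 28, 72, 144, 0, 1],
    [0, 0, 35, 90, 180, 0, 1],
  ],
  force=20,
)

```text
clock: 0.52
tcp_pos: [0.3592, -0.4372, 0.2497]
orientation: [-2.736, -1.542, 0.0]
contact_force: [0.5, 0.2, 0.3]
grip_width: 0.0256
gripper_force: 0.0
```

Call:
servo_tool(
  commands=[
    [0, 0, 7, 18, 36, 0, 1],
    [0, 0, 14, 36, 72, 0, 1],
    [0, 0, 21, 54, 108, 0, 1],
    [0, 0, 28, 72, 144, 0, 1],
    [0, 0, 35, 90, 180, 0, 1],
  ],
)

```text
clock: 0.93
tcp_pos: [0.4492, -0.2572, 0.2499]
orientation: [-2.146, -2.294, 0.0]
contact_force: [1.6, -0.6, -0.8]
grip_width: 0.0
gripper_force: 0.0
```

Call:
servo_tool(
  commands=[
    [0, 0, 2, 18, 35, 0, 1],
    [0, 0, 2, 37, 71, 0, 1],
    [0, 0, 2, 56, 107, 0, 1],
    [0, 0, 2, 75, 142, 0, 1],
    [0, 0, 2, 75, 142, 0, 1],
  ],
)

```text
clock: 1.35
tcp_pos: [0.5272, -0.1078, 0.2504]
orientation: [-2.099, -2.337, -0.008]
contact_force: [1.4, 0.7, 0.5]
grip_width: 0.0
gripper_force: 0.0
```

```bash
python3 - <<'E'
from h import *
o=r.get_obs(); print(o["tcp_pos"],o["orientation"],o["clock"])
print(r.camera_info("wrist"))
im,d=r.grab_frame("wrist"); s,sd=r.grab_frame("scene"); t,td=r.grab_frame("top")
for n,i,dd in(("wrist",im,d),("scene",s,sd),("top",t,td)): cv2.imwrite(f"pics/{n}1.png",i); np.save(f"{n}1.npy",dd)
o=np.zeros((600,800,3),np.uint8)
o[:384,:512]=im
k=cv2.resize(s[210:285,160:300],None,fx=5,fy=5,interpolation=cv2.INTER_CUBIC)[:375,:700]
o[384:,:700]=k[60:276]
cv2.imwrite("pics/z1.png",o)
E
```

```text
[ 0.52715648 -0.10778856  0.25044895] [-2.09861742 -2.3365706  -0.00837229] 1.35
{'vertical_fov': 63.11015158116139, 'cx': 254.02390770857818, 'cy': 192.09877114799912, 'T_tool_cam': array([[-3.93201974e-04,  9.63099804e-01,  2.69144224e-01,
         6.87751352e-02],
       [ 9.99999769e-01,  2.29548502e-04,  6.39522424e-04,
         7.46252909e-05],
       [ 5.54142268e-04,  2.69144413e-01, -9.63099672e-01,
        -1.23040168e-01],
       [ 0.00000000e+00,  0.00000000e+00,  0.00000000e+00,
         1.00000000e+00]])}
```

View pics/z1.png

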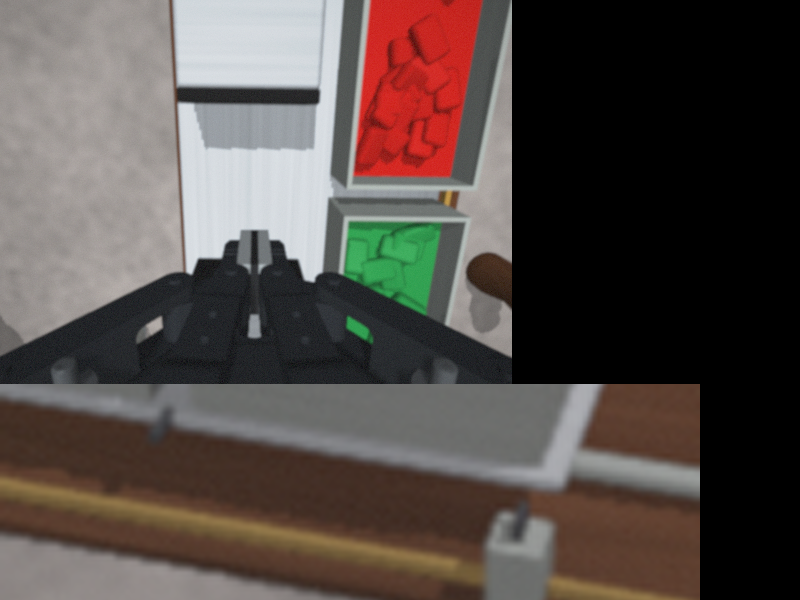

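The pointer tip is at about (191,232.6) and the blade tip at about (264.4,245) in scene pixels. I'll intersect these rays with their known planes and cross-check.

```bash
cat >> h.py <<'E'
A=np.radians(5.43); UX=np.array([np.cos(A),np.sin(A),0]); UY=np.array([-np.sin(A),np.cos(A),0])
def tr(p): p=np.asarray(p); return np.array([p@UX,p@UY,p[2]])
def onx(n,u,v,xt):
    o,d=ray(n,u,v); return tr(o+d*(xt-o@UX)/(d@UX))
def pans(n,im):
    hsv=cv2.cvtColor(im,cv2.COLOR_BGR2HSV); out=[]
    for lo,hi in(((0,150,60),(8,255,255)),((50,110,40),(75,255,255))):
        m=cv2.inRange(hsv,lo,hi); q,l,st,c=cv2.connectedComponentsWithStats(m)
        i=1+np.argmax(st[1:,4]); out.append((c[i],st[i,4]))
    return out
E
python3 - <<'E'
from h import *
print("pointer onz",tr(onz("scene",191,232.6,.058))*1e3,"onx",onx("scene",191,232.6,.7307)*1e3)
for v in(245,248,251): print("blade",v,"onx",onx("scene",264.4-(v-245)*.2,v,.7377)*1e3,"onz65",tr(onz("scene",264.4,v,.065))*1e3)
for k in(0,1):
  for n in("scene","top"):
    im=cv2.imread(f"pics/{n}{k}.png"); print(n,k,[(np.round(c,2),a,np.round(tr(onz(n,*c,.09))*1e3,1)) for c,a in pans(n,im)])
P=cloud("top",np.load("top1.npy")); 
Q=P.reshape(-1,3); t=np.stack([Q@UX,Q@UY,Q[:,2]],1)
m=(t[:,0]>.715)&(t[:,0]<.775)&(t[:,1]>-.02)&(t[:,1]<.1)&(t[:,2]>.04); print("clip top view",t[m].mean(0),t[m].min(0),t[m].max(0),m.sum())
P=cloud("scene",np.load("scene1.npy")); Q=P.reshape(-1,3); t=np.stack([Q@UX,Q@UY,Q[:,2]],1)
m=(t[:,0]>.725)&(t[:,0]<.775)&(t[:,1]>-.02)&(t[:,1]<.1)&(t[:,2]>.04); print("clip scene",t[m].mean(0),t[m].min(0),t[m].max(0),m.sum())
c=cv2.imread("pics/top1.png")
o=cv2.resize(c[105:165,190:310],None,fx=6.5,fy=6.5,interpolation=cv2.INTER_CUBIC); cv2.imwrite("pics/z2.png",o)
E
```

```text
pointer onz [ 728.54875985 -164.50740432   58.        ] onx [ 730.7        -163.51851664   59.80862233]
blade 245 onx [737.7         44.44317415  66.70115704] onz65 [735.67385755  43.9774796   65.        ]
blade 248 onx [737.7         43.0133295   56.28459974] onz65 [747.52802288  46.88497253  65.        ]
blade 251 onx [737.7         41.56896616  45.76227241] onz65 [759.17672746  49.74207172  65.        ]
scene 0 [(array([489.57, 256.73]), np.int32(1092), array([663.7, 595.3,  90. ])), (array([481.8 , 106.19]), np.int32(2801), array([-391.4,  730.9,   90. ]))]
top 0 [(array([243.17, 144.74]), np.int32(1929), array([652.2, -55.1,  90. ])), (array([321.12, 139.24]), np.int32(1851), array([ 652.7, -282.5,   90. ]))]
scene 1 [(array([489.59, 256.79]), np.int32(1094), array([663.9, 595.4,  90. ])), (array([481.82, 106.2 ]), np.int32(2802), array([-391.4,  731. ,   90. ]))]
top 1 [(array([243.19, 144.75]), np.int32(1921), array([652.2, -55.1,  90. ])), (array([343.72, 137.52]), np.int32(494), array([ 653.1, -348.9,   90. ]))]
clip top view [0.74547211 0.04556401 0.05261115] [0.73142584 0.03117774 0.04068022] [0.76321252 0.05966097 0.07017   ] 106
clip scene [0.75257202 0.04605431 0.05184952] [0.73188239 0.03040981 0.04004444] [0.76592701 0.06051516 0.06864688] 138
```

View pics/z2.png

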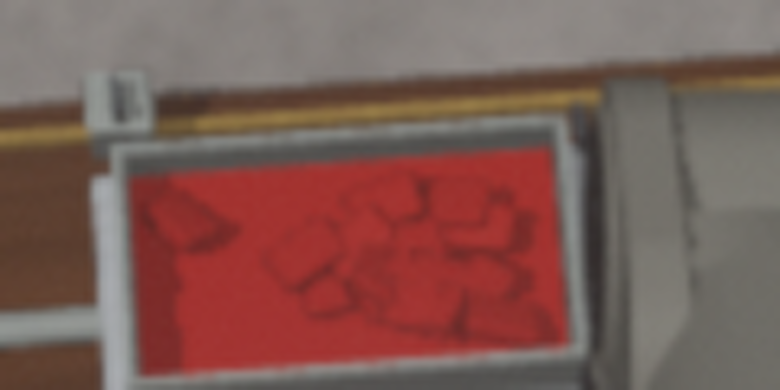

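The pointer is at track-along −164.5 mm and the mark at about +44.7 mm, so there are about 209 mm to travel. Next the hand goes down into the well.

Call:
servo_tool(
  commands=[
    [0, 0, 0, -1, -1, -35, 1],
    [0, 0, 0, -2, -2, -75, 1],
    [0, 0, 0, -3, -2, -115, 1],
    [0, 0, 0, -3, -2, -140, 1],
    [0, 0, 0, -3, -2, -145, 1],
  ],
)

```text
clock: 1.92
tcp_pos: [0.5166, -0.121, 0.1004]
orientation: [-2.112, -2.317, 0.009]
contact_force: [-0.7, 0.1, -0.8]
grip_width: -0.0002
gripper_force: 0.0
```

Call:
servo_tool(
  commands=[
    [0, 0, 0, -1, 10, 0, 1],
    [0, 0, 0, -2, 20, 0, 1],
    [0, 0, 0, -2, 24, 0, 1],
  ],
)

```text
clock: 2.17
tcp_pos: [0.5201, -0.0933, 0.107]
orientation: [2.11, 2.325, 0.004]
contact_force: [0.6, 0.6, -0.4]
grip_width: 0.0
gripper_force: 0.0
```

```bash
cat >> h.py <<'E'
def pans(n,im):
    hsv=cv2.cvtColor(im,cv2.COLOR_BGR2HSV); roi=np.zeros((384,512),np.uint8); roi[150:290,90:430]=255; out=[]
    for lo,hi in(((0,150,60),(8,255,255)),((50,110,40),(75,255,255))):
        m=cv2.inRange(hsv,lo,hi)&roi; q,l,st,c=cv2.connectedComponentsWithStats(m)
        i=1+np.argmax(st[1:,4]); out.append(np.r_[tr(onz(n,*c[i],.105))[:2]*1e3,st[i,4]])
    return np.array(out)
def track(save=None):
    o=r.get_obs(); im,_=r.grab_frame("scene"); p=pans("scene",im); q=pans("scene",cv2.imread("pics/scene0.png"))
    if save: cv2.imwrite(save,im)
    return o["clock"],p[:,1]-q[:,1],p[:,2]-q[:,2],tr(o["tcp_pos"])*1e3
E
cat > sim.py <<'E'
import numpy as np
def sim(rows,m=3.9,pos0=-164.5,v0=0,f0=0,dt=5e-4,half=11):
    """rows: finger TCP along (mm) at the end of each 1/12 s; returns per-row pos,v(mm/s),cF,cR"""
    x=pos0/1e3;v=v0/1e3;c=np.zeros(2);w=np.zeros(2);f=f0/1e3;out=[]
    n=int(round(1/12/dt)); Kc=4000.;D=8.
    for t in rows:
        g=(t/1e3-f)/n; vf=g/dt
        for _ in range(n):
            f+=g; a=np.zeros(2)
            face=[x+.08+c[0],-(x-.08)+c[1]]; fe=[f+half/1e3,-(f-half/1e3)]; sv=[v,-v]; sf=[vf,-vf]; F=0
            for i in(0,1):
                pen=fe[i]-face[i]; con=max(0,Kc*pen+D*(sf[i]-sv[i]-w[i])) if pen>0 else 0
                sp=25*c[i]+w[i]; a[i]=con-sp-(.1*0); F+=sp*(1,-1)[i]
            fr=.02*np.tanh(v/1e-3)+.4*v
            acc=(F-fr)/m; v+=acc*dt; x+=v*dt
            for i in(0,1):
                w[i]+=(a[i]/.1)*dt; c[i]+=w[i]*dt
                if c[i]<0: c[i]=0; w[i]=max(w[i],0)
        out.append((t,x*1e3,v*1e3,c[0]*1e3,c[1]*1e3))
    return np.array(out)
E
python3 - <<'E'
from h import *
print(track()); o=r.get_obs(); print(o["tcp_pos"],o["contact_force"])
import sim
# drive: contact at TCP=-95.5 ; finger offsets relative
prof=np.array([0,8,18,29,37,46,56,67,74,78,78,70,60,50,45,45])
for m in(3.1,3.9,4.9): print(m); print(np.round(sim.sim(-95.5+prof-2,m,f0=-100),1)[::2])
E
```

```text
(2.1667, array([-0.02638028,  0.21935229]), array([1., 0.]), array([ 508.97026784, -142.11469371,  107.01490912]))
[ 0.52036762 -0.09271469  0.10714506] [0.36064352 0.89369072 1.01005031]
3.1
[[ -97.5 -164.5    0.     0.     0. ]
 [ -79.5 -163.8   12.7   15.2    0. ]
 [ -60.5 -159.    47.2   29.3    0. ]
 [ -41.5 -147.4   92.    36.8    0. ]
 [ -23.5 -128.   138.8   35.3    0. ]
 [ -19.5 -102.4  162.4   13.8    0. ]
 [ -37.5  -75.6  157.7    0.     0. ]
 [ -52.5  -49.6  153.2    0.     0. ]]
3.9
[[ -97.5 -164.5    0.     0.     0. ]
 [ -79.5 -163.9   10.2   15.4    0. ]
 [ -60.5 -160.    38.5   30.4    0. ]
 [ -41.5 -150.5   76.9   39.8    0. ]
 [ -23.5 -134.   119.9   41.3    0. ]
 [ -19.5 -111.3  147.7   22.7    0. ]
 [ -37.5  -86.6  145.9    0.     0. ]
 [ -52.5  -62.5  142.6    0.     0. ]]
4.9
[[ -97.5 -164.5    0.     0.     0. ]
 [ -79.5 -164.     8.2   15.5    0. ]
 [ -60.5 -160.9   31.3   31.2    0. ]
 [ -41.5 -153.1   63.7   42.4    0. ]
 [ -23.5 -139.2  101.9   46.5    0. ]
 [ -19.5 -119.5  130.6   30.9    0. ]
 [ -37.5  -97.3  132.5    0.     0. ]
 [ -52.5  -75.3  130.1    0.     0. ]]
```

Call:
servo_tool(
  commands=[
    [0, 0, 0, -1, 14, 0, 1],
    [0, 0, 0, -3, 28, 0, 1],
    [0, 0, 0, -4, 38, 0, 1],
    [0, 0, 0, -4, 42, 0, 1],
    [0, 0, 0, -4, 42, 0, 1],
  ],
)

```text
clock: 2.63
tcp_pos: [0.5156, -0.0519, 0.1059]
orientation: [2.109, 2.326, 0.002]
contact_force: [-0.4, -0.3, 0.4]
grip_width: -0.0
gripper_force: 0.0
```

```bash
python3 - <<'E'
from h import *
print(track()); print(r.get_obs()["tcp_pos"])
E
```

```text
(2.6333, array([0.05272487, 0.17728837]), array([0., 0.]), array([ 508.34811275, -100.46985411,  105.94688953]))
[ 0.51546668 -0.05297088  0.1056882 ]
```

Call:
servo_tool(
  commands=[
    [0, 0, 0, -1, 8, 0, 1],
    [0, 0, 0, -2, 17, 0, 1],
    [0, 0, 0, -3, 27, 0, 1],
    [0, 0, 0, -3, 36, 0, 1],
    [0, 0, 0, -4, 44, 0, 1],
  ],
)

```text
clock: 3.1
tcp_pos: [0.5109, -0.0078, 0.105]
orientation: [-2.112, -2.326, -0.0]
contact_force: [1.4, -1.1, -0.3]
grip_width: 0.0003
gripper_force: 0.0
```

Call:
servo_tool(
  commands=[
    [0, 0, 0, -1, 9, 0, 1],
    [0, 0, 0, -2, 17, 0, 1],
    [0, 0, 0, -2, 22, 0, 1],
    [0, 0, 0, -2, 22, 0, 1],
    [0, 0, 0, -1, 16, 0, 1],
  ],
)

```text
clock: 3.52
tcp_pos: [0.5098, 0.0083, 0.105]
orientation: [-2.109, -2.327, -0.001]
contact_force: [0.9, -0.1, 0.6]
grip_width: 0.0002
gripper_force: 0.0
```

```bash
python3 - <<'E'
from h import *
import sim
print(track()); print(track())
rows=[8,17,27,36,44,53,61,66,66,60,60]
for m in(3.1,3.9,4.9): print(m); print(np.round(sim.sim(-101.5+np.array(rows),m,f0=-101.5),1)[::2])
E
```

```text
(3.5167, array([43.67846129, 43.79472627]), array([28.,  9.]), array([508.29011135, -40.01941149, 105.04503698]))
(3.5667, array([49.42701175, 49.49662307]), array([32., 16.]), array([508.35845569, -42.77628016, 104.94330492]))
3.1
[[ -93.5 -164.5    0.8    2.2    0. ]
 [ -74.5 -163.1   19.7   19.5    0. ]
 [ -57.5 -156.9   55.8   30.3    0. ]
 [ -40.5 -144.    99.1   34.3    0. ]
 [ -35.5 -124.5  129.7   19.9    0. ]
 [ -41.5 -102.8  127.7    0.     0. ]]
3.9
[[ -93.5 -164.5    0.6    2.2    0. ]
 [ -74.5 -163.4   15.9   19.8    0. ]
 [ -57.5 -158.4   45.8   31.7    0. ]
 [ -40.5 -147.6   83.5   37.9    0. ]
 [ -35.5 -130.8  114.1   26.2    0. ]
 [ -41.5 -111.1  118.     1.5    0. ]]
4.9
[[ -93.5 -164.5    0.5    2.2    0. ]
 [ -74.5 -163.6   12.8   20.     0. ]
 [ -57.5 -159.5   37.4   32.9    0. ]
 [ -40.5 -150.6   69.7   40.9    0. ]
 [ -35.5 -136.4   98.4   31.8    0. ]
 [ -41.5 -119.   107.5    8.5    0. ]]
```

```bash
cat > plan.py <<'E'
import numpy as np, sys
def plan(x0,v0,xend,T=1.5,vend=6.,m=3.9):
    """free glide then sin^2 braking; returns finger TCP per row (ideal) from now, mm"""
    dt=1/1200; rows=[]; best=None
    for k in range(0,1500,4):
        x,v=x0,v0; tb=k*dt
        for i in range(k): v-=(20+.4*v)/m*dt; x+=v*dt
        # Fmax (mN) so that v ends at vend
        J=m*(v-vend)-20*T-.4*T*(v+vend)/2; Fm=2*J/T
        xx,vv=x,v; tr=[]
        n=int(T/dt)
        for i in range(n):
            F=Fm*np.sin(np.pi*i/n)**2; vv-=(F+20+.4*vv)/m*dt; xx+=vv*dt; tr.append((tb+i*dt,xx,vv,xx-69-F/25))
        if best is None or abs(xx-xend)<best[0]: best=(abs(xx-xend),tb,Fm/25,np.array(tr),x,v)
    return best
if __name__=="__main__":
    a=list(map(float,sys.argv[1:])); e,tb,cm,t,x,v=plan(*a)
    print("err",e,"tb",tb,"cmax",cm,"x,v at contact",x,v)
    for k in range(1,40):
        tk=k/12
        i=np.searchsorted(t[:,0],tk)
        if i>=len(t): break
        if tk>=tb: print(k,np.round(t[i,1:],1))
E
python3 plan.py -109.3 115 40
```

```text
err 0.022093151772970998 tb 0.6233333333333334 cmax 17.173949119976967 x,v at contact -40.8397862613298 104.78098499988006
8 [ -36.2  104.1 -105.4]
9 [-27.6 102.4 -97.8]
10 [-19.2 100.  -91.3]
11 [-11.   96.4 -85.7]
12 [ -3.2  91.4 -80.8]
13 [  4.2  84.8 -76.4]
14 [ 10.9  76.7 -72.2]
15 [ 16.9  67.6 -68.1]
16 [ 22.2  57.7 -63.9]
17 [ 26.5  47.7 -59.5]
18 [ 30.1  38.  -54.9]
19 [ 32.9  29.3 -50.1]
20 [ 35.   21.8 -45.4]
21 [ 36.6  15.9 -40.9]
22 [ 37.7  11.6 -36.9]
23 [ 38.5   8.8 -33.5]
24 [ 39.2   7.3 -30.9]
25 [ 39.8   6.5 -29.3]
```

Call:
servo_tool(
  commands=[
    [0, 0, 0, 1, -14, 0, 1],
    [0, 0, 0, 3, -31, 0, 1],
    [0, 0, 0, 4, -47, 0, 1],
    [0, 0, 0, 5, -58, 0, 1],
    [0, 0, 0, 6, -62, 0, 1],
  ],
)

```text
clock: 4.03
tcp_pos: [0.5159, -0.0578, 0.1049]
orientation: [2.117, 2.321, -0.001]
contact_force: [0.1, 0.2, -0.2]
grip_width: 0.0005
gripper_force: 0.0
```

```bash
python3 - <<'E'
from h import *
a=track(); b=track(); print(a,b); print(tr(r.get_obs()["tcp_pos"])*1e3)
x=-164.5+b[1].mean(); v=(b[1].mean()-a[1].mean())/.05
xf=-164.5+49.46; vm=(x-xf)/(b[0]-3.5667); print("x",x,"v2",v,"vmean",vm)
v=vm-4; x+=v*.05
import subprocess; print(x,v); print(subprocess.run(["python3","plan.py",str(x),str(v),"40"],capture_output=True,text=True).stdout)
E
```

```text
(4.0333, array([104.13598491, 104.08806363]), array([57., 35.]), array([ 508.07233121, -106.39965909,  104.88033226])) (4.0833, array([109.39219883, 109.84726961]), array([67., 44.]), array([ 508.3594803 , -106.03960632,  104.91030831]))
[ 508.41503262 -104.62247019  104.97765598]
x -54.8802657808031 v2 110.1541989665995 vmean 116.45322148508875
-49.25760470654866 112.45322148508875
err 0.14723044704086874 tb 0.02666666666666667 cmax 18.56182267587637 x,v at contact -46.26495609326524 112.00949310352277
1 [ -39.9  111.  -109.1]
2 [ -30.7  109.2 -101.2]
3 [-21.7 106.5 -94.5]
4 [-13.  102.4 -88.6]
5 [ -4.7  96.7 -83.5]
6 [  3.1  89.3 -78.9]
7 [ 10.2  80.5 -74.5]
8 [ 16.5  70.5 -70.1]
9 [ 21.9  59.8 -65.6]
10 [ 26.4  49.  -60.9]
11 [ 30.1  38.7 -55.9]
12 [ 32.9  29.5 -50.9]
13 [ 35.   21.7 -45.9]
14 [ 36.6  15.6 -41.1]
15 [ 37.7  11.3 -36.9]
16 [ 38.5   8.6 -33.4]
17 [ 39.1   7.1 -30.8]
18 [ 39.7   6.4 -29.4]
```

Call:
servo_tool(
  commands=[
    [0, 0, 0, 0, 0, 0, 1],
    [0, 0, 0, 0, 4, 0, 1],
    [0, 0, 0, -1, 10, 0, 1],
    [0, 0, 0, -2, 16, 0, 1],
    [0, 0, 0, -2, 21, 0, 1],
  ],
)

```text
clock: 4.55
tcp_pos: [0.5136, -0.0324, 0.105]
orientation: [-2.11, -2.327, -0.0]
contact_force: [0.0, 0.4, -0.1]
grip_width: -0.0002
gripper_force: 0.0
```

Call:
servo_tool(
  commands=[
    [0, 0, 0, 0, 5, 0, 1],
    [0, 0, 0, -1, 9, 0, 1],
    [0, 0, 0, -1, 14, 0, 1],
    [0, 0, 0, -2, 18, 0, 1],
    [0, 0, 0, -2, 23, 0, 1],
  ],
)

```text
clock: 4.97
tcp_pos: [0.5117, -0.0108, 0.105]
orientation: [-2.113, -2.325, 0.0]
contact_force: [1.1, 1.1, -0.4]
grip_width: 0.0001
gripper_force: 0.0
```

```bash
python3 - <<'E'
from h import *
import sim
a=track(); b=track(); print(a,b); print(tr(r.get_obs()["tcp_pos"])*1e3)
print("x",-164.5+a[1].mean(),-164.5+b[1].mean())
rows=-105+np.array([0,4,10,16,21,26,30,35,39,44,44])
for m in(3.7,3.9,4.1): print(m,np.round(sim.sim(rows,m,pos0=-49.3,v0=112.5,f0=-105),1)[[4,9,10]])
E
```

```text
(4.9667, array([194.69349523, 194.86631097]), array([118.,  78.]), array([508.41798401, -59.16909037, 104.97017745])) (5.0167, array([197.57610985, 197.48369941]), array([118.,  79.]), array([508.63830375, -57.87973121, 105.0583311 ]))
[508.63368478 -58.40102962 105.05216262]
x 30.279903104554762 33.029904630907595
3.7 [[-84.   -5.2  93.1   0.    9.7]
 [-61.   24.1  45.1   0.   15.9]
 [-61.   27.3  33.4   0.   19.2]]
3.9 [[-84.   -5.1  94.    0.    9.9]
 [-61.   24.8  47.1   0.   16.7]
 [-61.   28.3  35.5   0.   20.2]]
4.1 [[-84.   -4.9  94.8   0.   10. ]
 [-61.   25.6  49.    0.   17.4]
 [-61.   29.2  37.5   0.   21. ]]
```

```bash
python3 - <<'E'
from h import *
a=track("pics/scene2.png"); print(a,-164.5+a[1].mean()); print(tr(r.get_obs()["tcp_pos"])*1e3)
s=cv2.imread("pics/scene2.png"); cv2.imwrite("pics/z3.png",cv2.resize(s[225:275,220:300],None,fx=10,fy=10,interpolation=cv2.INTER_CUBIC))
E
```

```text
(5.0667, array([199.92611286, 199.97498309]), array([121.,  84.]), array([508.63368478, -58.40102962, 105.05216262])) 35.45054797430234
[508.64463689 -58.99970877 105.02885983]
```

View pics/z3.png

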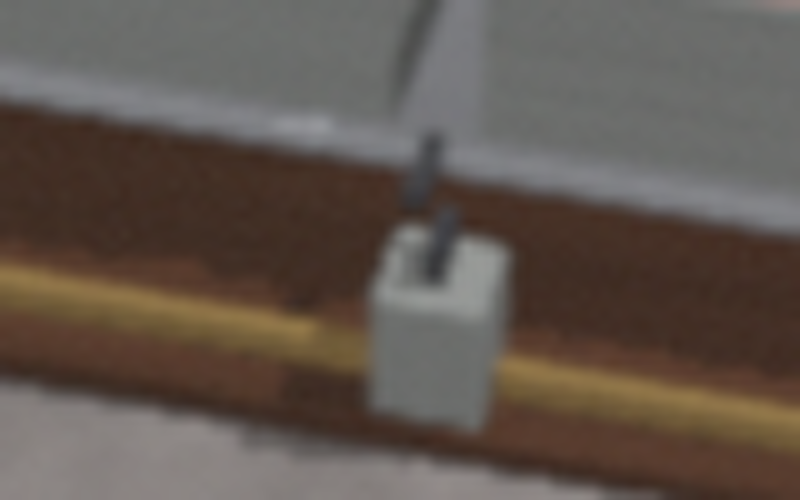

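Pointer tip is at (261.5,245.5) and blade tip at (264.6,246), so the pointer is a few mm short of the mark and still rolling slowly.

```bash
python3 - <<'E'
from h import *
import sim
print("ptr",onx("scene",261.0,245.2,.7307)*1e3,tr(onz("scene",261.0,245.2,.058))*1e3,"blade",onx("scene",264.2,245.8,.7377)*1e3,tr(onz("scene",264.2,245.8,.065))*1e3)
# sim from sampled state: start with compressed rear bumper
src=open("sim.py").read().replace("c=np.zeros(2);","c=np.array([0,c0/1e3]);").replace("half=11)","half=11,c0=0)")
exec(src)
f=-59.; 
for rows in([-56,-48,-38,-28,-20,-20],[-58,-53,-45,-35,-25,-20],[-59,-58,-52,-40,-28,-20],[-59,-59,-56,-44,-28,-20]):
  for x,v in((37.2,36),(37.2,40)): print(rows,v,np.round(sim(rows,3.9,pos0=x,v0=v,f0=f,c0=x-69-f)[:,1:],1)[[0,1,2,3,4,5]].tolist())
E
```

```text
ptr [730.7         33.64389456  58.16479589] [730.50441182  33.59693787  58.        ] blade [737.7         43.95601443  63.91045103] [738.99287007  44.25387852  65.        ]
[-56, -48, -38, -28, -20, -20] 36 [[39.6, 21.2, 0.0, 26.4], [40.8, 9.9, 0.0, 19.7], [41.4, 3.8, 0.0, 10.3], [41.6, 2.8, 0.0, 0.8], [41.9, 2.6, 0.0, 0.0], [42.0, 2.1, 0.0, 0.0]]
[-56, -48, -38, -28, -20, -20] 40 [[39.9, 25.0, 0.0, 26.7], [41.5, 13.4, 0.0, 20.3], [42.3, 6.7, 0.0, 11.2], [42.7, 5.2, 0.0, 1.8], [43.2, 5.1, 0.0, 0.0], [43.6, 4.6, 0.0, 0.0]]
[-58, -53, -45, -35, -25, -20] 36 [[39.5, 20.2, 0.0, 28.4], [40.6, 6.4, 0.0, 24.5], [40.7, -2.8, 0.0, 16.6], [40.3, -5.8, 0.0, 6.3], [39.9, -4.8, 0.0, 0.0], [39.5, -4.3, 0.0, 0.0]]
[-58, -53, -45, -35, -25, -20] 40 [[39.9, 24.0, 0.0, 28.7], [41.3, 9.8, 0.0, 25.1], [41.6, -0.1, 0.0, 17.5], [41.4, -3.8, 0.0, 7.4], [41.1, -2.9, 0.0, 0.0], [40.9, -2.4, 0.0, 0.0]]
[-59, -58, -52, -40, -28, -20] 36 [[39.5, 19.6, 0.0, 29.3], [40.5, 3.4, 0.0, 29.3], [40.2, -8.9, 0.0, 23.1], [39.2, -14.0, 0.0, 10.1], [38.1, -13.0, 0.0, 0.0], [37.0, -12.5, 0.0, 0.0]]
[-59, -58, -52, -40, -28, -20] 40 [[39.9, 23.4, 0.0, 29.7], [41.1, 6.8, 0.0, 29.9], [41.1, -6.1, 0.0, 23.9], [40.3, -11.9, 0.0, 11.2], [39.3, -11.1, 0.0, 0.0], [38.4, -10.6, 0.0, 0.0]]
[-59, -59, -56, -44, -28, -20] 36 [[39.5, 19.6, 0.0, 29.3], [40.5, 2.9, 0.0, 30.3], [40.1, -11.3, 0.0, 26.9], [38.8, -18.5, 0.0, 13.7], [37.2, -17.4, 0.0, 0.0], [35.8, -16.9, 0.0, 0.0]]
[-59, -59, -56, -44, -28, -20] 40 [[39.9, 23.4, 0.0, 29.7], [41.1, 6.3, 0.0, 30.9], [41.0, -8.6, 0.0, 27.8], [39.9, -16.3, 0.0, 14.7], [38.5, -15.5, 0.0, 0.0], [37.2, -15.0, 0.0, 0.0]]
```

Call:
servo_tool(
  commands=[
    [0, 0, 0, 0, 4, 0, 1],
    [0, 0, 0, -1, 12, 0, 1],
    [0, 0, 0, -2, 22, 0, 1],
    [0, 0, 0, -3, 32, 0, 1],
    [0, 0, 0, -4, 39, 0, 1],
  ],
)

```text
clock: 5.53
tcp_pos: [0.5078, 0.0298, 0.1051]
orientation: [-2.111, -2.326, -0.001]
contact_force: [-0.4, 0.4, 0.8]
grip_width: 0.0004
gripper_force: 0.0
```

```bash
python3 - <<'E'
from h import *
for i in range(5):
    a=track("pics/scene3.png"); print(a[0],-164.5+a[1].mean(),a[3])
E
```

```text
5.5333 44.729735935656976 [508.34832832 -18.40410559 105.09393404]
5.5833 45.24974597384261 [508.28630408 -17.02863543 105.17777338]
5.6333 45.561939980661634 [508.28126921 -18.10900212 105.12006218]
5.6833 45.95249347239789 [508.28333527 -19.31106575 105.05115771]
5.7333 46.5249982757708 [508.25817288 -20.11302859 105.00826627]
```

```bash
sed -i 's/c=np.zeros(2);/c=np.array([0,c0\/1e3]);/;s/half=11)/half=11,c0=0)/' sim.py; python3 - <<'E'
from h import *
import sim
w=[-15]*12
for rows in([-27,-31,-31,-27,-18],[-27,-33,-33,-27,-18],[-28,-33,-33,-33,-24,-18]):
  for dx in(-1,0,1):
    o=sim.sim(rows+w,3.9,pos0=45.1+dx,v0=8.2,f0=-20.); print(rows,dx,np.round(o[[0,1,2,3,4,5,9,15],1:3]-[dx,0],1).tolist(),"cmax",o[:,4].max().round(1))
E
```

```text
[-27, -31, -31, -27, -18] -1 [[45.8, 6.6], [46.1, 2.1], [46.1, -1.9], [45.8, -4.0], [45.5, -3.3], [45.3, -2.8], [44.6, -1.1], [44.4, -0.1]] cmax 7.1
[-27, -31, -31, -27, -18] 0 [[45.7, 6.1], [46.1, 1.3], [46.0, -2.8], [45.6, -4.5], [45.3, -4.1], [45.0, -3.6], [44.0, -1.8], [43.6, -0.2]] cmax 8.0
[-27, -31, -31, -27, -18] 1 [[45.7, 5.5], [46.0, 0.4], [45.8, -4.0], [45.4, -6.1], [44.9, -5.7], [44.4, -5.2], [43.0, -3.3], [42.0, -0.9]] cmax 8.9
[-27, -33, -33, -27, -18] -1 [[45.8, 6.6], [46.1, 1.4], [46.0, -3.4], [45.6, -5.2], [45.2, -4.2], [44.9, -3.8], [43.9, -2.0], [43.5, -0.2]] cmax 9.1
[-27, -33, -33, -27, -18] 0 [[45.7, 6.1], [46.0, 0.4], [45.8, -4.7], [45.3, -6.5], [44.8, -5.5], [44.4, -5.0], [43.0, -3.2], [42.1, -0.7]] cmax 10.0
[-27, -33, -33, -27, -18] 1 [[45.7, 5.5], [45.9, -0.5], [45.7, -5.9], [45.0, -7.9], [44.4, -7.2], [43.8, -6.7], [41.9, -4.8], [40.2, -2.0]] cmax 10.9
[-28, -33, -33, -33, -24, -18] -1 [[45.7, 6.1], [46.0, 0.8], [45.9, -3.7], [45.4, -7.8], [44.7, -9.3], [43.9, -8.4], [41.5, -6.4], [39.0, -3.6]] cmax 9.1
[-28, -33, -33, -33, -24, -18] 0 [[45.7, 5.6], [46.0, -0.0], [45.7, -5.0], [45.1, -9.4], [44.2, -11.1], [43.4, -10.1], [40.3, -8.1], [37.0, -5.2]] cmax 9.9
[-28, -33, -33, -33, -24, -18] 1 [[45.7, 5.1], [45.9, -1.0], [45.6, -6.2], [44.9, -11.0], [43.8, -12.8], [42.8, -11.8], [39.2, -9.7], [35.1, -6.7]] cmax 10.8
```

Call:
servo_tool(
  commands=[
    [0, 0, 0, 1, -7, 0, 1],
    [0, 0, 0, 1, -11, 0, 1],
    [0, 0, 0, 1, -11, 0, 1],
    [0, 0, 0, 1, -7, 0, 1],
    [0, 0, 0, 0, 2, 0, 1],
  ],
)

```text
clock: 6.2
tcp_pos: [0.5081, 0.0288, 0.1049]
orientation: [2.116, 2.322, -0.001]
contact_force: [-0.2, -0.1, -0.4]
grip_width: 0.0001
gripper_force: 0.0
```

```bash
python3 - <<'E'
from h import *
for i in range(6):
    a=track("pics/scene4.png"); print(a[0],-164.5+a[1].mean(),a[3])
s=cv2.imread("pics/scene4.png"); cv2.imwrite("pics/z4.png",cv2.resize(s[225:275,220:300],None,fx=10,fy=10,interpolation=cv2.INTER_CUBIC))
E
```

```text
6.2 47.22559011686326 [508.53710493 -19.42774942 104.94024465]
6.25 47.14525419279528 [508.57378381 -15.97214142 105.13204085]
6.3 46.96867408960884 [508.60421863 -16.16249997 105.16807836]
6.35 46.91081286149978 [508.54119476 -16.87889571 105.09672281]
6.4 46.75131865540328 [508.52772429 -17.47129877 105.0657229 ]
6.45 46.76229400249096 [508.47607467 -17.87987979 105.01911108]
```

View pics/z4.png

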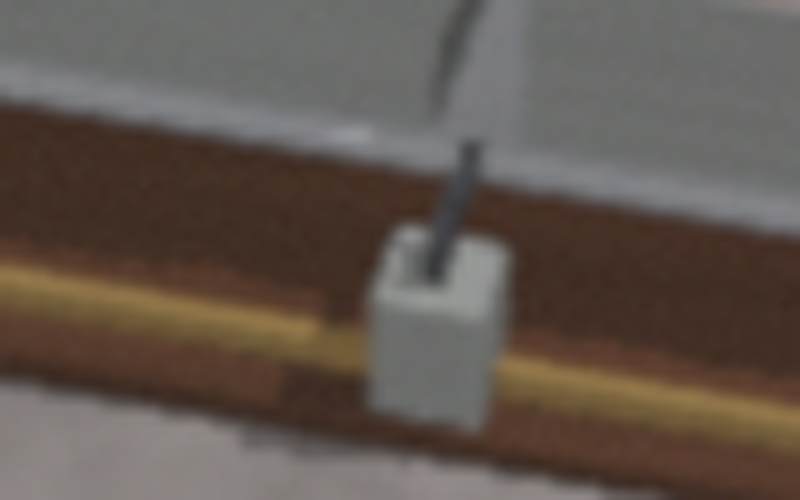

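Pointer tongue and blade now look in line in the scene crop, both near (264.8,246), and the speed is almost zero. I'll take the hand out upwards.

Call:
servo_tool(
  commands=[
    [0, 0, 0, -1, 12, 0, 1],
    [0, 0, 0, -2, 24, 5, 1],
    [0, 0, 0, -3, 32, 35, 1],
    [0, 0, 0, -3, 34, 70, 1],
    [0, 0, 0, -3, 34, 105, 1],
  ],
)

```text
clock: 6.92
tcp_pos: [0.5039, 0.0667, 0.2112]
orientation: [-2.107, -2.327, 0.0]
contact_force: [0.3, -0.5, -0.1]
grip_width: -0.0004
gripper_force: 0.0
```

Call:
servo_tool(
  commands=[
    [0, 0, 0, 0, 0, 35, 1],
    [0, 0, 0, 0, 0, 60, 1],
    [0, 0, 0, 0, 0, 70, 1],
    [0, 0, 0, 0, 0, 70, 1],
    [0, 0, 0, 0, 0, 70, 1],
  ],
)

```text
clock: 7.33
tcp_pos: [0.5045, 0.0646, 0.2796]
orientation: [2.112, 2.326, -0.0]
contact_force: [-0.4, 0.3, -0.1]
grip_width: 0.0001
gripper_force: 0.0
```

```bash
python3 - <<'E'
from h import *
from scipy.spatial.transform import Rotation as R
for i in range(3):
    a=track("pics/scene5.png"); print(a[0],-164.5+a[1].mean(),a[3])
o=r.get_obs(); w,d=r.grab_frame("wrist"); cv2.imwrite("pics/wrist5.png",w); print(o["tcp_pos"])
i=r.camera_info("wrist"); T=np.eye(4); T[:3,:3]=R.from_rotvec(o["orientation"]).as_matrix(); T[:3,3]=o["tcp_pos"]
C=T@np.array(i["T_tool_cam"]); np.save("C5.npy",C)
# expected pixel of the mark
p=UX*.7377+UY*.044+[0,0,.065]; q=np.linalg.inv(C)@np.r_[p,1]; f,cx,cy,_=K("wrist"); u,v=cx+f*q[0]/-q[2],cy+f*q[1]/q[2]; print(u,v)
u0,v0=int(np.clip(u-40,0,432)),int(np.clip(v-30,0,324)); print(u0,v0)
big=cv2.resize(w[v0:v0+60,u0:u0+80],None,fx=5,fy=5,interpolation=cv2.INTER_CUBIC)
s=cv2.imread("pics/scene5.png"); b2=cv2.resize(s[225:275,220:300],None,fx=5,fy=5,interpolation=cv2.INTER_CUBIC)
out=np.zeros((560,400,3),np.uint8); out[:300]=big; out[310:560]=b2; cv2.imwrite("pics/z5.png",out)
E
```

```text
7.3333 45.974222513996494 [508.38495465  16.52582155 279.64826049]
7.3833 46.02415926584928 [507.85339077  16.23272343 278.66082565]
7.4333 45.86238663705058 [507.63745681  16.0155     278.21095138]
[0.50385403 0.06385691 0.27810724]
470.30328781163007 144.46146954924097
430 114
```

View pics/z5.png

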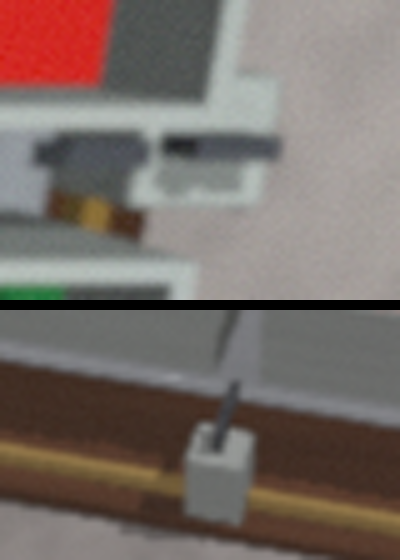

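In the wrist crop, the pointer (145,149) and blade (165,147) are in line to within about a millimetre. I'll let time pass to confirm the trolley stays put.

Call:
servo_tool(
  commands=[
    [0, 0, 0, 0, 0, 15, 1],
    [0, 0, 0, 0, 0, 20, 1],
    [0, 0, 0, 0, 0, 20, 1],
    [0, 0, 0, 0, 0, 20, 1],
    [0, 0, 0, 0, 0, 20, 1],
  ],
)

```text
clock: 7.95
tcp_pos: [0.5046, 0.0637, 0.2992]
orientation: [-2.112, -2.325, 0.001]
contact_force: [0.3, -0.5, 0.1]
grip_width: -0.0001
gripper_force: 0.0
```

Call:
servo_tool(
  commands=[
    [0, 0, 0, 0, 0, 0, 1],
    [0, 0, 0, 0, 0, 0, 1],
    [0, 0, 0, 0, 0, 0, 1],
    [0, 0, 0, 0, 0, 0, 1],
    [0, 0, 0, 0, 0, 0, 1],
  ],
)

```text
clock: 8.37
tcp_pos: [0.5049, 0.0639, 0.2999]
orientation: [-2.113, -2.325, 0.0]
contact_force: [0.5, -0.9, -0.4]
grip_width: -0.0001
gripper_force: 0.0
```

```bash
python3 - <<'E'
from h import *
L=[]
for i in range(3):
    a=track(); L.append(-164.5+a[1].mean()); print(a[0],L[-1])
if abs(np.mean(L)-45.95)<.5: print(r.hand_in())
E
```

```text
8.3667 45.956017255310314
8.4167 45.87884091354081
8.4667 46.04127947905039
the job is handed in; nothing more can be done
None
```

I handed the job in at about 8.5 s: the trolley reached about 0.115 m/s and stands still by itself with its pointer within about 1 mm of the mark (after a small overshoot corrected with a nudge on the rear bumper), and the hand is out of the well.

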